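# Weigh two button tins and send the fuller one down the gravity rail

### The job

Stand the two roller carriers with their tins of buttons on opposite pans of the balance to find the heavier one, and let go of both. Then hook the heavier carrier over the sloping rail in its upper (higher) third, setting its rollers gently down on the rail before you let go, and see that it rolls down and rests against the stop (nudge it on if it hangs up on the way); leave the lighter one standing on its pan. Do not knock over the carriers or shift the mug, the cone or the parcel.

Things in the scene. Friction and masses are not known exactly. Their poses are not given: they have to be found in the camera images.
- carrier_a_mid (a point): Roller carrier, one of two look-alikes, 0.24 to 0.29 kg or 0.41 to 0.51 kg: round closed tin (64 mm wide, lid top 46 mm up) with a C bracket on the lid, 200 mm tall in all. Point: on the tin's axis, 100 mm above its underside. z up, x = rolling direction. Side plate 46-156 mm up, 70 mm long in x, at y = 16 to 20 mm; the C is open to -y, from the lid (46) to the flanges (116 mm up).
- carrier_a_tab (a point): Its upright grip tab: this point is the tab's centre, on the tin's axis 178 mm above the underside. Tab 12 mm thick (y), 40 mm long (x), 156 to 200 mm up. Below it two flanged rollers, axles along y, 133 mm up, at x = -28 and 28 mm: hub radius 10 mm, running from y = -9 to 9 mm (hub bottom 123 mm up); flanges 3 mm thick, radius 17 mm.
- carrier_b_mid (a point): Roller carrier, one of two look-alikes, 0.24 to 0.29 kg or 0.41 to 0.51 kg: round closed tin (64 mm wide, lid top 46 mm up) with a C bracket on the lid, 200 mm tall in all. Point: on the tin's axis, 100 mm above its underside. z up, x = rolling direction. Side plate 46-156 mm up, 70 mm long in x, at y = 16 to 20 mm; the C is open to -y, from the lid (46) to the flanges (116 mm up).
- carrier_b_tab (a point): Its upright grip tab: this point is the tab's centre, on the tin's axis 178 mm above the underside. Tab 12 mm thick (y), 40 mm long (x), 156 to 200 mm up. Below it two flanged rollers, axles along y, 133 mm up, at x = -28 and 28 mm: hub radius 10 mm, running from y = -9 to 9 mm (hub bottom 123 mm up); flanges 3 mm thick, radius 17 mm.
- stand: Rail stand fixed to the desk: plate 440 (x) by 110 by 8 mm, origin under its centre, z up. Round steel rail, 12 mm diameter, above y = 0, between 28 mm posts at x = -200 and 200 mm; it falls towards +x by 0.10 rad. Rail height is clamped anew each time and not reported: its top at x = 0 is 165 to 205 mm above the desk. Rigid; feel for it.
- load (a point): Point on the desk under a good loading place, in the stand's frame x = -100 mm, y = 0; the rail's top is 175 to 215 mm above it. The carrier comes in from the side, rail in the mouth of its C, then goes down till the rollers sit on the rail; the tin hangs below. Let go, it rolls down by itself in about 2 s; set down crooked it may hang up.
- stop (a point): Point on the desk under the upper face of the rubber stop collar (34 mm diameter) on the rail, in the stand's frame x = 165 mm, y = 0. A carrier resting against it has its centre (100 mm point) at about x = 110 to 125 mm.
- balance: Equal-arm balance, fixed to the desk; origin at the centre of its base's underside, z up, beam along y pivoted 46 mm above the desk about x. Everything on it is lower than the pans' tops.
- pan_left (a point): Centre of the top of the pan on the balance's +y side: flat square steel plate, 100 mm by 100 mm, 60 mm above the desk when level, 120 mm from the pivot; it tilts with the beam.
- pan_right (a point): The same for the pan on the -y side.
- beam (a joint): Beam angle in rad, 0 level, from -0.07 to +0.07; positive when the pan_left side is up, so pan_right is carrying more. It goes to its end when the loads differ.
- mug: White mug, 76 mm wide, 85 mm tall, bystander; origin under its centre.
- cone: White plastic cone, 90 mm wide at the foot, 130 mm tall, bystander; origin under its centre.
- parcel: Cardboard parcel 140 by 100 by 70 mm, bystander; origin under its centre.
Things that resemble listed ones, but are neither listed nor needed, are in the scene too. Leave any green look-alike of the part that bears carrier_b_mid alone.

How it is judged:
By the outcome, as a careful person would: the job done as asked, in the order asked, and still so for the second after the job is handed in, with the robot touching nothing.
It also fails if it takes over 72 s, if anything falls off the work surface, if the arm or the gripper's body presses on something with over 40 N, if the wrist force passes 120 N, or if a joint passes its speed limit or range.

### The arm

A 6-joint arm with a two-finger parallel gripper is mounted at the origin on the work surface. World frame = base frame: x ahead of the robot, y to its left, z up, the work surface at z = 0. Lengths are in m, angles in rad, forces in N, time in s.
With the tool pointing down it reaches from about 0.35 to 0.85 m from the base axis. Payload 8.1 kg.
Tool frame: the origin (TCP) lies at the very end of the fingers, on their centre line; the grasp point (between the pads) lies 19 mm behind it; x points along the fingers, y is the direction in which the jaws open and shut, and the axes are right-handed (so a half turn about x gives the same grasp; the last joint's range is limited). The gripper opens to 93 mm and grips with 3 to 60 N. Pads are 15 mm wide; open, the fingers measure 128 mm over their backs; the gripper's body (75 mm by 188 mm) begins 65 mm behind the grasp point.
Start: joints at [-1.189, 0.13, 1.488, -0, 1.523, -0.085], TCP at [0.27, -0.536, 0.192] pointing down, gripper open.
Joint ranges: [-2.96, 2.96], [-0.89, 2.26], [0.02, 2.5], [-1.34, 4.48], [0, 2.73], [-2.66, 2.66]. Speed limits (rad/s): [2.39, 2.39, 2.79, 3.14, 3.14, 3.14].

### API

Orientations are given as a rotation vector (axis times angle).
In Python, from plant import * gives the robot as it stands. The module is installed in compiled form; this text tells all that it offers.
- The arm moves only by the tool apply_moves, never from a script. Its argument "series" is a list of rows, each an object with "jaw": the gripper's target within -1 to 1 (shut at 1, half-way at 0, fully open at -1); "linear": the shift along the tool's x, y, z normalised to -1 to 1, where 1 is 0.6 m, a list of three; "roll": the turn about the tool's x normalised to -1 to 1, where 1 is 30 degrees. A call has 1 to 20 rows; each row is the pose to reach, as a shift and turn from the pose measured when the call began, along the tool's axes at that moment; what a row does not reach only later rows make up. A row lasts 1/8 s, in which the tool goes at most 62.5 mm and 10.7 degrees, less where a joint would pass 70% of its speed; a pose out of reach is approached as far as the arm can. A call with a number of a shift or a turn outside -1 to 1 is refused whole. A call with a gripper value outside its range is refused whole. The fingers move at their own pace and stop on an object; "force" is the grip in N (left out, the last holds). Time passes only in rows, so rows that repeat a pose let the fingers close. It gives the time, the measured TCP pose, the force and the opening at its end, in the units of the state.
- read_state(): the state, without advancing time (a new reading comes with each control period).
- read_camera(name): name is "scene" or "top" or "wrist"; returns a dict with "pixels" (384x512x3 uint8, blue, green, red), "intrinsics" (3x3 intrinsics, pixels), "D" ([k1, k2, p1, p2, k3] as OpenCV has them; the pictures are not rectified), "rvec" (rotation vector, rad) and "tvec" (3), from world to camera coordinates, as OpenCV has them; the wrist camera has in their place "tool_from_camera" (4x4, takes a point from camera to tool coordinates, whose origin is the TCP and whose axes are the tool frame's). Camera axes: x right, y down, z forward; pixel columns grow to the right and rows downward; lengths in m; the calibration is good to about 2 mm. A picture is of the moment at which its call begins: read the wrist's pose just before it. There is no depth.
- close_job(): hands the job in, once; it reports no verdict.
The state is a dict: "t": time; "q": joint angles; "dq": joint speeds; "joint_torque": joint torques, N m; "tool_pos": TCP position; "orientation": TCP orientation; "force": force on the tool from outside, world axes, zero at the start; "wrist_torque": the same for the moment, N m; "opening": finger opening in m.
Only numpy, scipy, OpenCV 4.12 (cv2) and the standard library are available. Lean on these libraries where they do the work, as an engineer would, in place of code of your own. Each camera call takes 0.05 s, during which the arm holds its last target. There are 200 camera calls.

## Working session

There is one attempt and no reset: what is moved stays moved. The work goes in short steps, Python scripts to look and compute and a tool call to move; the robot and the scene stay as the last step left them, time stands still between calls to the robot, and variables do not carry over. Pictures are saved under pics/ and viewed, about 8 in all and at most 12, crops included, and the job is handed in when it is done.

Besides the shell and the picture viewer there is one more tool, called after "Call:" as name(argument=value, ...) on one line, values as JSON. apply_moves: Moves the arm, as the interface text tells. Its arguments: {"type":"object","properties":{"series":{"type":"array"},"force":{"type":"number"}},"required":["series"]}

```bash
mkdir -p pics; cat > h.py <<'E'
from plant import *
import numpy as np, cv2
def snap(name,fn,crop=None,scale=1):
    s=read_state(); c=read_camera(name); im=np.ascontiguousarray(c["pixels"])
    np.save(f"pics/{fn}.npy",im)
    import pickle; pickle.dump((s,{k:v for k,v in c.items() if k!="pixels"}),open(f"pics/{fn}.pkl","wb"))
    return im,c,s
def ext(c,s=None):
    if "rvec" in c:
        R=cv2.Rodrigues(np.array(c["rvec"],float))[0]; t=np.array(c["tvec"],float).ravel(); return R,t
    T=np.array(c["tool_from_camera"],float); Rw=cv2.Rodrigues(np.array(s["orientation"],float))[0]
    Rc=Rw@T[:3,:3]; p=Rw@T[:3,3]+np.array(s["tool_pos"]); return Rc.T,-Rc.T@p
def ray(c,uv,s=None):
    R,t=ext(c,s); u=cv2.undistortPoints(np.array([[uv]],float),np.array(c["intrinsics"],float),np.array(c["D"],float)).ravel()
    return -R.T@t, R.T@np.array([u[0],u[1],1])
def atz(c,uv,z,s=None):
    o,d=ray(c,uv,s); return o+d*(z-o[2])/d[2]
def tri(rays):
    A=np.zeros((3,3));b=np.zeros(3)
    for o,d in rays:
        d=d/np.linalg.norm(d);P=np.eye(3)-np.outer(d,d);A+=P;b+=P@o
    x=np.linalg.solve(A,b); return x,[np.linalg.norm(np.cross(x-o,d/np.linalg.norm(d))) for o,d in rays]
def proj(c,pts,s=None):
    R,t=ext(c,s); return cv2.projectPoints(np.array(pts,float).reshape(-1,1,3),cv2.Rodrigues(R)[0],t,np.array(c["intrinsics"],float),np.array(c["D"],float))[0].reshape(-1,2)
def load(fn):
    import pickle; s,c=pickle.load(open(f"pics/{fn}.pkl","rb")); return np.load(f"pics/{fn}.npy"),c,s
E
python3 - <<'E'
from h import *
for n in("scene","top"):
    im,c,s=snap(n,n+"0"); cv2.imwrite(f"pics/{n}0.png",cv2.resize(im,(800,600),interpolation=cv2.INTER_CUBIC))
    print(n,-ext(c)[0].T@ext(c)[1], c["intrinsics"])
print({k:np.round(v,3) for k,v in s.items()})
E
```

```text
scene [ 1.33271195 -0.16615802  0.83245225] [[406.66218943   0.         256.6634024 ]
 [  0.         406.66218943 192.16868885]
 [  0.           0.           1.        ]]
top [ 0.34034847 -0.00359697  1.33065465] [[446.71470311   0.         263.10681705]
 [  0.         446.71470311 196.05334667]
 [  0.           0.           1.        ]]
{'t': np.float64(0.05), 'q': array([-1.189,  0.131,  1.489, -0.   ,  1.523, -0.085]), 'dq': array([ 0.   ,  0.   , -0.001, -0.002, -0.001, -0.   ]), 'joint_torque': array([ 1.0000e-03, -5.6178e+01, -4.9349e+01,  7.7000e-02,  3.0000e-02,
       -0.0000e+00]), 'tool_pos': array([ 0.27 , -0.535,  0.191]), 'orientation': array([ 1.962,  0.468, -1.963]), 'force': array([-0.864,  0.026, -0.074]), 'wrist_torque': array([-0.012,  0.033,  0.037]), 'opening': np.float64(0.093)}
```

View pics/scene0.png

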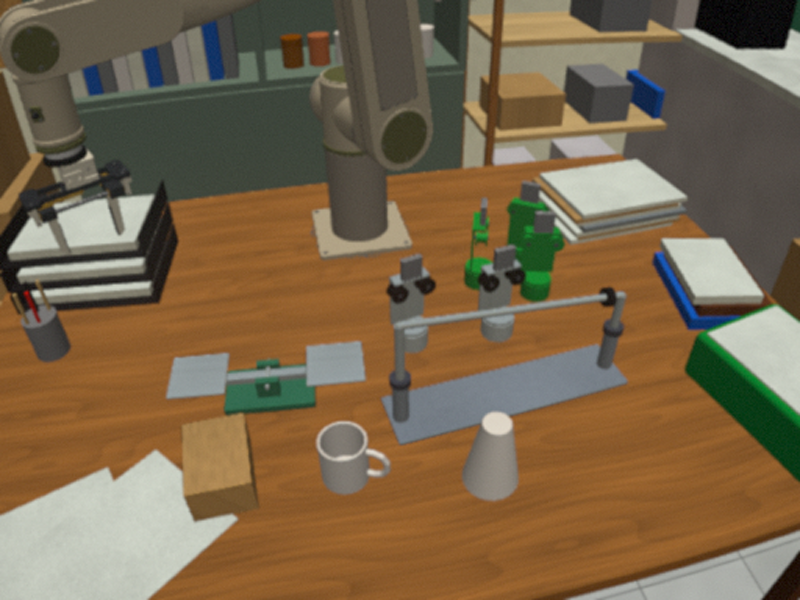

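View pics/top0.png

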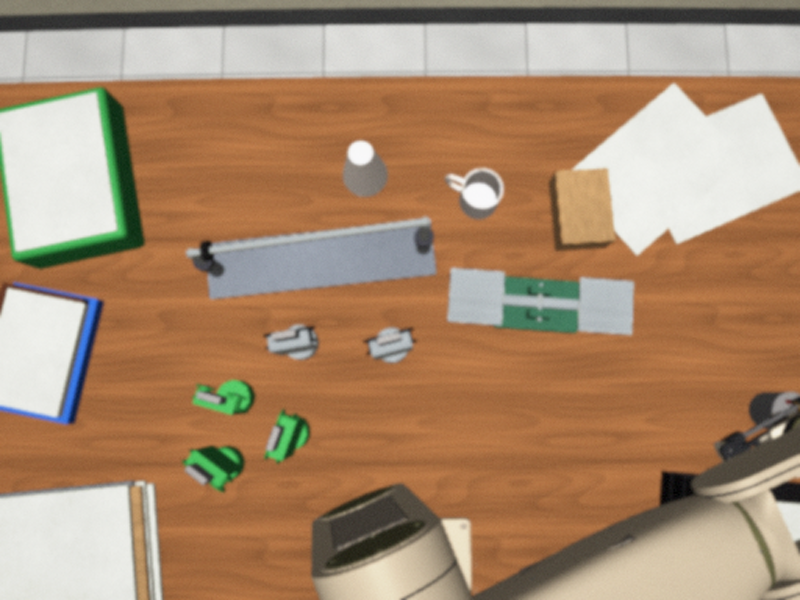

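The scene view (800 px frame) shows two grey carriers with tabs at (411,267) and (503,258), which are at (390,345) and (292,342) in the top view. Three green look-alikes stand behind them at (480,215), (525,190) and (543,220). The stand has its stop collar at the +y end, scene (608,297), and the balance is at (268,375). The wanted carriers are the two grey ones, with the mouth of the C towards +x. I'll check that in a close crop.

```bash
python3 - <<'E'
from h import *
a,_,_=load("scene0"); b,_,_=load("top0")
A=cv2.resize(a[155:230,235:345],None,fx=6,fy=6,interpolation=cv2.INTER_CUBIC)[:, :660]  # 660x450->
A=cv2.resize(a[155:230,235:345],(528,360),interpolation=cv2.INTER_CUBIC) # x4.8
B=cv2.resize(b[200:240,160:280],(720,240),interpolation=cv2.INTER_CUBIC) # x6
o=np.zeros((600,720,3),np.uint8); o[:360,:528]=A; o[360:]=B
cv2.imwrite("pics/crop1.png",o)
E
```

```text
(no output)
```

View pics/crop1.png

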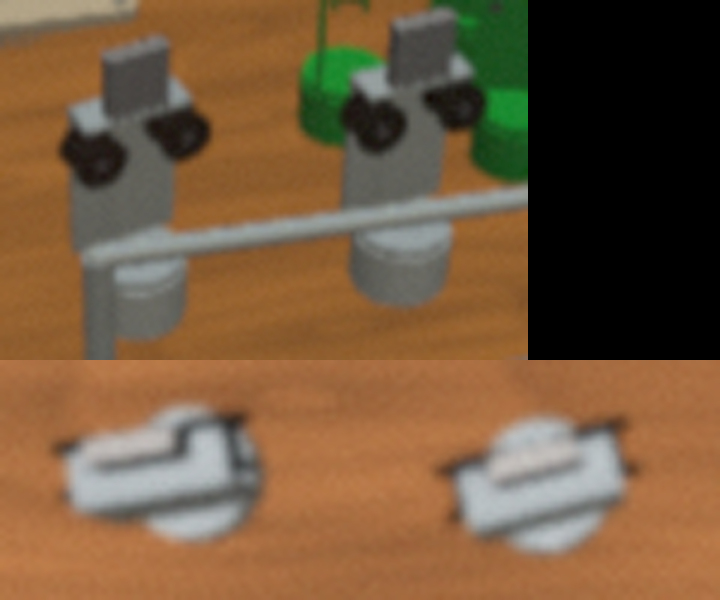

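```bash
python3 - <<'E'
from h import *
_,cs,_=load("scene0"); _,ct,_=load("top0")
S=lambda u,v:(235+(u+.5)/4.8-.5,155+(v+.5)/4.8-.5)
T=lambda u,v:(160+(u+.5)/6-.5,200+(v-360+.5)/6-.5)
F=lambda u,v:((u+.5)/1.5625-.5,(v+.5)/1.5625-.5)
np.set_printoptions(precision=4,suppress=True)
for n,s,t in(("P",[(135,44),(102,53),(168,38)],[(535,462),(490,470),(580,452)]),("Q",[(423,17),(390,22),(456,9)],[(132,446),(88,453),(176,438)])):
    print(n,"tabtop tri",*tri([ray(cs,S(*s[0])),ray(ct,T(*t[0]))]), "z=.2",atz(ct,T(*t[0]),.2),atz(cs,S(*s[0]),.2))
    for a,c,f in((s,cs,S),(t,ct,T)):
        d=atz(c,f(*a[1]),.2)-atz(c,f(*a[2]),.2); print("  yaw(of +y-ish dir)",np.arctan2(d[1],d[0])%np.pi,np.linalg.norm(d))
for n,q in(("panL",[(450,269),(504,270),(503,325),(447,322)]),("panR",[(580,278),(633,281),(633,334),(579,331)])):
    p=np.array([atz(ct,F(*u),.06) for u in q]); print(n,p.mean(0),np.linalg.norm(np.diff(p,axis=0),axis=1))
for n,q in(("panL s",[(307,346),(361,341),(366,380),(309,385)]),("panR s",[(175,357),(229,352),(226,395),(167,398)])):
    p=np.array([atz(cs,F(*u),.06) for u in q]); print(n,p.mean(0))
# rail ends: low (stop, +y) end, high end
print("collar",*tri([ray(cs,F(608,297)),ray(ct,F(206,250))]))
print("high end",*tri([ray(cs,F(400,323)),ray(ct,F(430,221))]))
print("low end",*tri([ray(cs,F(622,294)),ray(ct,F(190,253))]))
for u in[(209,298),(436,273)]: print("plate top",atz(ct,F(*u),.008))
for u in[(400,438),(626,379),(383,402)]: print("plate scene",atz(cs,F(*u),.008))
E
```

```text
P tabtop tri [0.4279 0.034  0.2014] [np.float64(0.00013790824019835354), np.float64(0.00013790824019833822)] z=.2 [0.4281 0.0342 0.2   ] [0.4259 0.0343 0.2   ]
  yaw(of +y-ish dir) 1.7290614981774148 0.040762202755518485
  yaw(of +y-ish dir) 1.7613800451331236 0.03878279056620709
Q tabtop tri [0.4361 0.205  0.2002] [np.float64(8.0208441472539e-05), np.float64(8.020844147249042e-05)] z=.2 [0.436 0.205 0.2  ] [0.4358 0.2052 0.2   ]
  yaw(of +y-ish dir) 1.6797097481157888 0.04288605910465915
  yaw(of +y-ish dir) 1.7333191291128234 0.03782802438663834
panL [ 0.5157 -0.1214  0.06  ] [0.0998 0.1021 0.1026]
panR [ 0.4962 -0.3612  0.06  ] [0.0986 0.0984 0.0996]
panL s [ 0.5178 -0.1217  0.06  ]
panR s [ 0.4984 -0.3604  0.06  ]
collar [0.5824 0.3439 0.1744] [np.float64(0.00078723208984028), np.float64(0.0007872320898403977)]
high end [ 0.6195 -0.0298  0.2173] [np.float64(0.004297344268913676), np.float64(0.004297344268913697)]
low end [0.5782 0.3724 0.1726] [np.float64(6.357619078539162e-05), np.float64(6.357619078531844e-05)]
plate top [0.5236 0.3862 0.008 ]
plate top [ 0.5687 -0.0502  0.008 ]
plate scene [ 0.6659 -0.0381  0.008 ]
plate scene [0.6259 0.3937 0.008 ]
plate scene [ 0.5805 -0.0506  0.008 ]
```

```bash
cat >> h.py <<'E'
def go(target,yaw=None):
    """print linear/roll numbers to reach TCP target; yaw = world angle of tool y (mod pi)"""
    s=read_state(); R=cv2.Rodrigues(np.array(s["orientation"],float))[0]; p=np.array(s["tool_pos"])
    l=R.T@(np.array(target)-p)/0.6; y=np.arctan2(R[1,1],R[0,1]); out=""
    if yaw is not None:
        d=(yaw-y+np.pi/2)%np.pi-np.pi/2; out=f"roll {-d/np.radians(30)*np.sign(-R[2,0]) :.3f} (q6 {s['q'][5]:.2f})"
    print("t %.2f"%s["t"],"pos",p.round(4),"x",R[:,0].round(3),"yawy %.3f"%y,"F",np.round(s["force"],2),"open %.4f"%s["opening"],"| lin",l.round(4),out)
E
python3 -c "
from h import *
go((0.428,0.034,0.30),1.745+np.pi/2); go((0.27,-0.536,0.30)); go((0.436,0.205,0.3),1.70+np.pi/2)"
```

```text
t 0.10 pos [ 0.2698 -0.5353  0.1911] x [-0.001  0.001 -1.   ] yawy -1.104 F [-0.27 -0.42 -0.4 ] open 0.0934 | lin [-0.1802 -0.729  -0.6624] roll -2.441 (q6 -0.09)
t 0.10 pos [ 0.2698 -0.5353  0.1911] x [-0.001  0.001 -1.   ] yawy -1.104 F [-0.27 -0.42 -0.4 ] open 0.0934 | lin [-0.1815  0.0009  0.0003] 
t 0.10 pos [ 0.2698 -0.5353  0.1911] x [-0.001  0.001 -1.   ] yawy -1.104 F [-0.27 -0.42 -0.4 ] open 0.0934 | lin [-0.1798 -0.9775 -0.8026] roll -2.355 (q6 -0.09)
```

Call:
apply_moves(series=[{"jaw": -1,"linear": [-0.1,0,0],"roll": 0},{"jaw": -1,"linear": [-0.18,-0.05,-0.05],"roll": 0},{"jaw": -1,"linear": [-0.18,-0.73,-0.66],"roll": -1},{"jaw": -1,"linear": [-0.18,-0.73,-0.66],"roll": -1},{"jaw": -1,"linear": [-0.18,-0.73,-0.66],"roll": -1},{"jaw": -1,"linear": [-0.18,-0.73,-0.66],"roll": -1},{"jaw": -1,"linear": [-0.18,-0.73,-0.66],"roll": -1},{"jaw": -1,"linear": [-0.18,-0.73,-0.66],"roll": -1},{"jaw": -1,"linear": [-0.18,-0.73,-0.66],"roll": -1},{"jaw": -1,"linear": [-0.18,-0.73,-0.66],"roll": -1},{"jaw": -1,"linear": [-0.18,-0.73,-0.66],"roll": -1}])

```text
t: 1.48
tool_pos: [0.4264, 0.0363, 0.2997]
orientation: [1.622, 0.879, -1.622]
force: [0.6, -0.8, 0.8]
opening: 0.0933
```

```bash
python3 -c "
from h import *
go((0.428,0.034,0.30),1.745+np.pi/2)"
```

```text
t 1.48 pos [0.4264 0.0363 0.2997] x [-0.001  0.002 -1.   ] yawy -0.579 F [ 0.6  -0.79  0.77] open 0.0933 | lin [-0.0005  0.0044  0.0018] roll -1.439 (q6 0.54)
```

Call:
apply_moves(series=[{"jaw": -1,"linear": [0,0.004,0.002],"roll": -0.35},{"jaw": -1,"linear": [0,0.004,0.002],"roll": -0.7},{"jaw": -1,"linear": [0,0.004,0.002],"roll": -1}])

```text
t: 1.85
tool_pos: [0.4275, 0.0344, 0.2992]
orientation: [1.246, 1.188, -1.246]
force: [-0.5, 0.1, 0.2]
opening: 0.093
```

Call:
apply_moves(series=[{"jaw": -0.4,"linear": [0,0,0],"roll": -0.35},{"jaw": -0.4,"linear": [0,0,0],"roll": -0.44},{"jaw": -0.4,"linear": [0,0,0],"roll": -0.44},{"jaw": -0.4,"linear": [0,0,0],"roll": -0.44}])

```text
t: 2.35
tool_pos: [0.4274, 0.0344, 0.299]
orientation: [1.076, 1.292, -1.076]
force: [0.1, 0.3, -0.1]
opening: 0.0657
```

```bash
python3 -c "
from h import *
im,c,s=snap('wrist','w1'); cv2.imwrite('pics/w1.png',cv2.resize(im,(800,600),interpolation=cv2.INTER_CUBIC))
go((0.428,0.034,0.30),1.745+np.pi/2); print(c['tool_from_camera'])
for p in ([0.428,0.034,.2],[0.4361,.205,.2]): print((proj(c,[p],s)+.5)*1.5625-.5)"
```

```text
t 2.40 pos [0.4274 0.0344 0.2991] x [-0.002  0.002 -1.   ] yawy 0.180 F [ 1.32 -0.23 -0.3 ] open 0.0651 | lin [-0.0016  0.0009  0.0007] roll 0.011 (q6 -0.22)
[[ 1.47265169e-05 -2.99324227e-01  9.54151459e-01 -1.93303297e-01]
 [ 9.99999793e-01 -6.09244656e-04 -2.06558610e-04  8.98278006e-04]
 [ 6.43139673e-04  9.54151265e-01  2.99324156e-01 -8.47240275e-02]
 [ 0.00000000e+00  0.00000000e+00  0.00000000e+00  1.00000000e+00]]
[[404.23157186 290.70617422]]
[[472.82693774   4.95423768]]
```

View pics/w1.png

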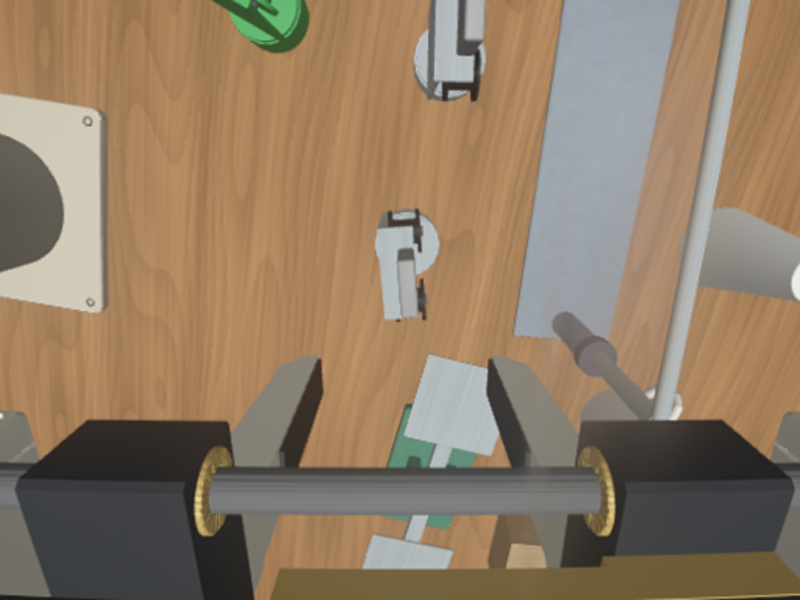

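The wrist view shows carrier P's tab top around (407,284), within about 4 mm of the (404,291) predicted. The mouth of its C and its rollers face +x, towards the rail. The rail is on the right and the balance is below.

```bash
python3 -c "
from h import *
im,c,s=load('w1'); F=lambda u,v:((u+.5)/1.5625-.5,(v+.5)/1.5625-.5)
print(atz(c,F(407,284),.2,s),atz(c,F(407,249),.2,s),atz(c,F(409,317),.2,s))
go((0.4285,0.036,0.163))
"
```

```text
[0.42897    0.03882739 0.2       ] [0.42478746 0.06169567 0.2       ] [0.43441344 0.01651954 0.2       ]
t 2.40 pos [0.4274 0.0344 0.2991] x [-0.002  0.002 -1.   ] yawy 0.180 F [ 1.32 -0.23 -0.3 ] open 0.0651 | lin [ 0.2268  0.0026 -0.0019]
```

Call:
apply_moves(series=[{"jaw": -0.4,"linear": [0.1,0.002,-0.002],"roll": 0},{"jaw": -0.4,"linear": [0.19,0.002,-0.002],"roll": 0},{"jaw": -0.4,"linear": [0.227,0.002,-0.002],"roll": 0},{"jaw": -0.4,"linear": [0.227,0.002,-0.002],"roll": 0},{"jaw": 1,"linear": [0.227,0.002,-0.002],"roll": 0},{"jaw": 1,"linear": [0.227,0.002,-0.002],"roll": 0},{"jaw": 1,"linear": [0.227,0.002,-0.002],"roll": 0},{"jaw": 1,"linear": [0.227,0.002,-0.002],"roll": 0},{"jaw": 1,"linear": [0.227,0.002,-0.002],"roll": 0},{"jaw": 1,"linear": [0.227,0.002,-0.002],"roll": 0}], force=20)

```text
t: 3.65
tool_pos: [0.4282, 0.0359, 0.1629]
orientation: [1.076, 1.291, -1.076]
force: [-0.1, -0.2, -0.0]
opening: 0.0118
```

```bash
python3 -c "
from h import *
for i in range(1): go((0.4285,0.036,0.30))
"
```

```text
t 3.65 pos [0.4282 0.0359 0.1629] x [-0.002  0.002 -1.   ] yawy 0.180 F [-0.06 -0.25 -0.03] open 0.0118 | lin [-2.285e-01  2.000e-04 -4.000e-04]
```

Gripped (12 mm opening). Lifting to feel its weight.

Call:
apply_moves(series=[{"jaw": 1,"linear": [-0.05,0,0],"roll": 0},{"jaw": 1,"linear": [-0.12,0,0],"roll": 0},{"jaw": 1,"linear": [-0.17,0,0],"roll": 0},{"jaw": 1,"linear": [-0.17,0,0],"roll": 0},{"jaw": 1,"linear": [-0.17,0,0],"roll": 0}])

```text
t: 4.28
tool_pos: [0.4275, 0.0358, 0.2628]
orientation: [1.075, 1.294, -1.078]
force: [-0.9, -0.2, -5.3]
opening: 0.0115
```

```bash
python3 -c "
from h import *
f=[]
for i in range(4):
    read_camera('top'); f.append(read_state()['force'])
print(np.mean(f,0),np.std(f,0))
go((0.514,-0.1214,0.27),1.673+np.pi/2);go((0.4972,-0.3608,0.27),1.673+np.pi/2)
"
```

```text
[ 0.11373002 -0.11945899 -4.61262562] [0.4063821  0.51597853 0.40583557]
t 4.47 pos [0.4275 0.0358 0.2631] x [-0.005  0.002 -1.   ] yawy 0.180 F [-0.01 -0.89 -4.89] open 0.0119 | lin [-0.0126  0.0949  0.2836] roll 0.149 (q6 -0.22)
t 4.47 pos [0.4275 0.0358 0.2631] x [-0.005  0.002 -1.   ] yawy 0.180 F [-0.01 -0.89 -4.89] open 0.0119 | lin [-0.0131 -0.0041  0.6711] roll 0.149 (q6 -0.22)
```

P weighs about 4.6 N (0.47 kg), so it is probably the heavier one. I'll stand it on the near (+y) pan first.

Call:
apply_moves(series=[{"jaw": 1,"linear": [-0.012,0.02,0.07],"roll": 0.04},{"jaw": 1,"linear": [-0.012,0.048,0.142],"roll": 0.08},{"jaw": 1,"linear": [-0.012,0.072,0.213],"roll": 0.12},{"jaw": 1,"linear": [-0.012,0.09,0.27],"roll": 0.149},{"jaw": 1,"linear": [-0.012,0.095,0.284],"roll": 0.149},{"jaw": 1,"linear": [-0.012,0.095,0.284],"roll": 0.149},{"jaw": 1,"linear": [0.02,0.095,0.284],"roll": 0.149},{"jaw": 1,"linear": [0.037,0.095,0.284],"roll": 0.149},{"jaw": 1,"linear": [0.037,0.095,0.284],"roll": 0.149},{"jaw": 1,"linear": [0.037,0.095,0.284],"roll": 0.149}])

```text
t: 5.72
tool_pos: [0.514, -0.1213, 0.2405]
orientation: [1.133, 1.26, -1.135]
force: [-0.4, 0.3, -4.3]
opening: 0.0115
```

```bash
python3 -c "
from h import *
go((0.514,-0.1214,0.23))
im,c,s=snap('scene','s2'); cv2.imwrite('pics/s2.png',cv2.resize(im[190:290,90:290],(800,400),interpolation=cv2.INTER_CUBIC))
"
```

```text
t 5.72 pos [ 0.514  -0.1213  0.2405] x [-0.004  0.002 -1.   ] yawy 0.103 F [-0.42  0.32 -4.31] open 0.0115 | lin [0.0175 0.0001 0.0003]
```

View pics/s2.png

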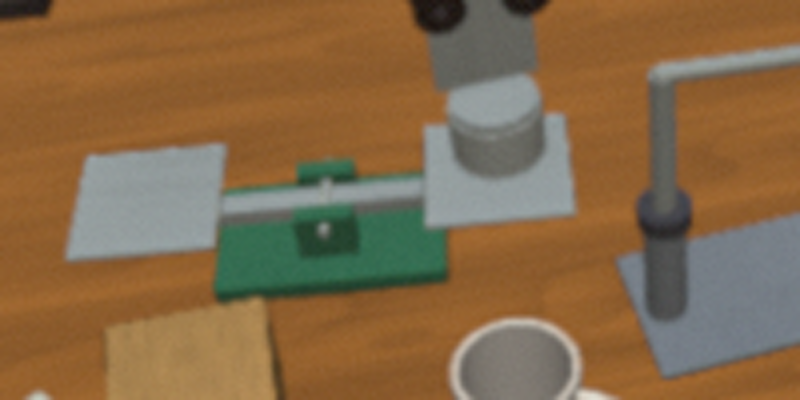

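The tin (490,150) is above the near pan (500,170), roughly centred. Lowering in small steps.

Call:
apply_moves(series=[{"jaw": 1,"linear": [0.01,0,0],"roll": 0},{"jaw": 1,"linear": [0.02,0,0],"roll": 0},{"jaw": 1,"linear": [0.027,0,0],"roll": 0},{"jaw": 1,"linear": [0.031,0,0],"roll": 0},{"jaw": 1,"linear": [0.034,0,0],"roll": 0},{"jaw": 1,"linear": [0.037,0,0],"roll": 0}], force=8)

```text
t: 6.52
tool_pos: [0.5142, -0.1214, 0.2187]
orientation: [1.133, 1.26, -1.135]
force: [-0.3, 0.2, -4.7]
opening: 0.012
```

```bash
python3 -c "
from h import *
go((0.514,-0.1214,0.2146))"
```

```text
t 6.53 pos [ 0.5142 -0.1214  0.2187] x [-0.003  0.001 -1.   ] yawy 0.102 F [-0.3   0.21 -4.75] open 0.0120 | lin [ 0.0068 -0.0003 -0.    ]
```

Call:
apply_moves(series=[{"jaw": 1,"linear": [0.003,0,0],"roll": 0},{"jaw": 1,"linear": [0.006,0,0],"roll": 0},{"jaw": 1,"linear": [0.006,0,0],"roll": 0}])

```text
t: 6.9
tool_pos: [0.5155, -0.1215, 0.2173]
orientation: [1.134, 1.256, -1.133]
force: [-0.1, 1.2, 6.8]
opening: 0.0116
```

Call:
apply_moves(series=[{"jaw": 1,"linear": [0.003,0,0],"roll": 0},{"jaw": 1,"linear": [0.003,0,0],"roll": 0}])

```text
t: 7.15
tool_pos: [0.5165, -0.1216, 0.2172]
orientation: [1.135, 1.253, -1.131]
force: [-0.5, 1.7, 7.6]
opening: 0.0114
```

Call:
apply_moves(series=[{"jaw": 1,"linear": [-0.002,0,0],"roll": 0},{"jaw": 0.2,"linear": [-0.002,0,0],"roll": 0},{"jaw": -0.4,"linear": [-0.002,0,0],"roll": 0},{"jaw": -0.4,"linear": [-0.002,0,0],"roll": 0},{"jaw": -0.4,"linear": [-0.002,0,0],"roll": 0},{"jaw": -0.4,"linear": [-0.04,0,0],"roll": 0},{"jaw": -0.4,"linear": [-0.12,0,0],"roll": 0},{"jaw": -0.4,"linear": [-0.18,0,0],"roll": 0},{"jaw": -0.4,"linear": [-0.18,0,0],"roll": 0}])

```text
t: 8.28
tool_pos: [0.5177, -0.1221, 0.3292]
orientation: [1.136, 1.247, -1.127]
force: [-0.2, 0.7, -1.2]
opening: 0.0649
```

```bash
python3 -c "
from h import *
im,c,s=snap('wrist','w3'); im2,c2,_=snap('scene','s3')
o=np.zeros((600,800,3),np.uint8); o[:300,:400]=cv2.resize(im,(400,300)); o[:300,400:]=cv2.resize(im2[170:270,100:234],(400,300))
im3,_,_=snap('top','t3'); o[300:]=cv2.resize(im3[130:250,120:440],(800,300))
cv2.imwrite('pics/c3.png',o)
go((0.434,0.205,0.30),1.70+np.pi/2)"
```

```text
t 8.43 pos [ 0.5158 -0.1215  0.324 ] x [ 0.002  0.    -1.   ] yawy 0.103 F [ 0.99  1.01 -0.37] open 0.0645 | lin [ 0.0399 -0.0798 -0.5553] roll -0.050 (q6 -0.43)
```

View pics/c3.png

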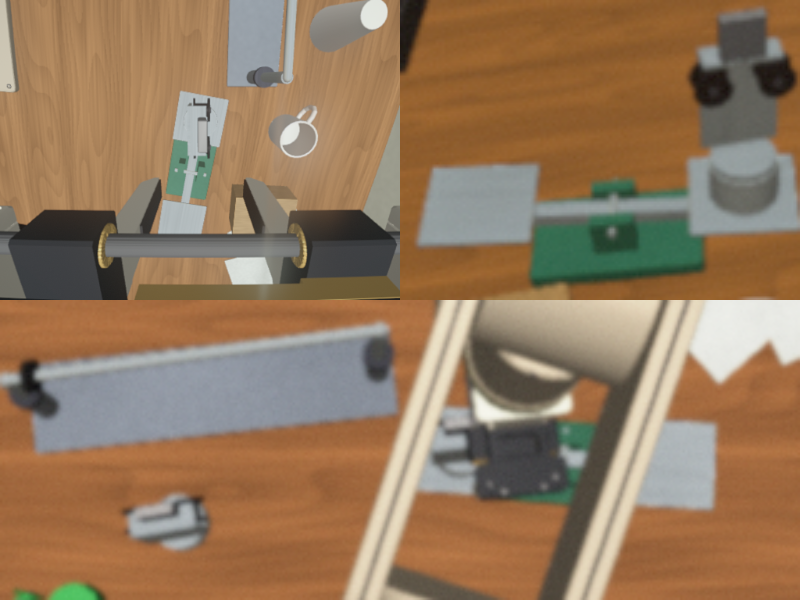

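P stands upright on the near pan, at (740,170) in the upper-right crop. Moving to carrier Q.

Call:
apply_moves(series=[{"jaw": -0.4,"linear": [0.0,-0.01,-0.09],"roll": 0},{"jaw": -0.4,"linear": [0.04,-0.025,-0.18],"roll": 0},{"jaw": -0.4,"linear": [0.04,-0.04,-0.28],"roll": -0.05},{"jaw": -0.4,"linear": [0.04,-0.055,-0.38],"roll": -0.05},{"jaw": -0.4,"linear": [0.04,-0.068,-0.47],"roll": -0.05},{"jaw": -0.4,"linear": [0.04,-0.08,-0.555],"roll": -0.05},{"jaw": -0.4,"linear": [0.04,-0.08,-0.555],"roll": -0.05},{"jaw": -0.4,"linear": [0.04,-0.08,-0.555],"roll": -0.05}])

```text
t: 9.43
tool_pos: [0.4335, 0.2043, 0.2986]
orientation: [1.113, 1.267, -1.113]
force: [-0.1, -0.5, 0.2]
opening: 0.0651
```

```bash
python3 -c "
from h import *
go((0.435,0.206,0.163),1.70+np.pi/2)
im,c,s=snap('wrist','w4'); cv2.imwrite('pics/w4.png',cv2.resize(im,(800,600),interpolation=cv2.INTER_CUBIC))
print((proj(c,[[0.436,.205,.2]],s)+.5)*1.5625-.5)"
```

```text
t 9.43 pos [0.4335 0.2043 0.2986] x [ 0.    -0.001 -1.   ] yawy 0.130 F [-0.11 -0.55  0.2 ] open 0.0651 | lin [ 0.2261  0.0028 -0.0026] roll 0.001 (q6 0.20)
[[407.08950567 289.2852637 ]]
```

View pics/w4.png

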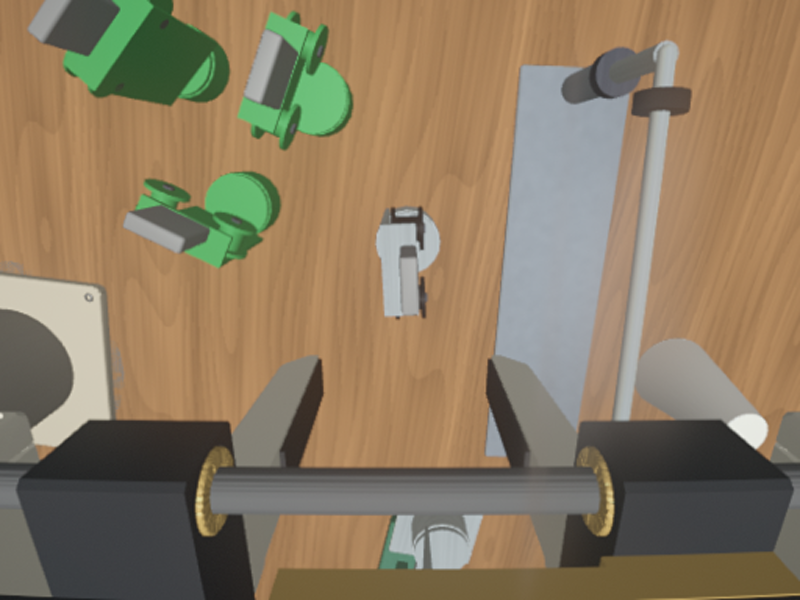

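Q is centred the same way P was, with its tab top at (409,281). The green look-alikes are to its left, about 100 mm away, clear of the fingers.

Call:
apply_moves(series=[{"jaw": -0.4,"linear": [0.1,0.002,-0.004],"roll": 0},{"jaw": -0.4,"linear": [0.19,0.003,-0.005],"roll": 0},{"jaw": -0.4,"linear": [0.226,0.003,-0.005],"roll": 0},{"jaw": -0.4,"linear": [0.226,0.003,-0.005],"roll": 0},{"jaw": 1,"linear": [0.226,0.003,-0.005],"roll": 0},{"jaw": 1,"linear": [0.226,0.003,-0.005],"roll": 0},{"jaw": 1,"linear": [0.226,0.003,-0.005],"roll": 0},{"jaw": 1,"linear": [0.226,0.003,-0.005],"roll": 0},{"jaw": 1,"linear": [0.226,0.003,-0.005],"roll": 0},{"jaw": 1,"linear": [0.226,0.003,-0.005],"roll": 0},{"jaw": 1,"linear": [0.15,0.003,-0.005],"roll": 0},{"jaw": 1,"linear": [0.07,0.003,-0.005],"roll": 0},{"jaw": 1,"linear": [0.05,0.003,-0.005],"roll": 0},{"jaw": 1,"linear": [0.05,0.003,-0.005],"roll": 0}], force=15)

```text
t: 11.22
tool_pos: [0.4354, 0.2071, 0.2686]
orientation: [1.114, 1.266, -1.114]
force: [0.3, 0.0, -4.4]
opening: 0.0121
```

```bash
python3 -c "
from h import *
f=[]
for i in range(4):
    read_camera('top'); f.append(read_state()['force'])
print(np.mean(f,0),np.std(f,0))
go((0.395,-0.12,0.28)); go((0.497,-0.361,0.28),1.6+np.pi/2)"
```

```text
[-0.03905611 -0.5009039  -3.16905823] [0.13378829 0.48572555 0.52033769]
t 11.43 pos [0.4342 0.2066 0.2664] x [-0.003 -0.002 -1.   ] yawy 0.128 F [-0.01 -0.23 -3.49] open 0.0121 | lin [-0.0213 -0.1346  0.5316] 
t 11.43 pos [0.4342 0.2066 0.2664] x [-0.003 -0.002 -1.   ] yawy 0.128 F [-0.01 -0.23 -3.49] open 0.0121 | lin [-0.0211 -0.0174  0.9517] roll 0.190 (q6 0.21)
```

Call:
apply_moves(series=[{"jaw": 1,"linear": [-0.02,-0.02,0.08],"roll": 0},{"jaw": 1,"linear": [-0.02,-0.043,0.17],"roll": 0},{"jaw": 1,"linear": [-0.02,-0.066,0.26],"roll": 0},{"jaw": 1,"linear": [-0.02,-0.09,0.35],"roll": 0},{"jaw": 1,"linear": [-0.02,-0.112,0.44],"roll": 0},{"jaw": 1,"linear": [-0.02,-0.135,0.53],"roll": 0},{"jaw": 1,"linear": [-0.02,-0.11,0.615],"roll": 0},{"jaw": 1,"linear": [-0.02,-0.086,0.7],"roll": 0},{"jaw": 1,"linear": [-0.02,-0.064,0.78],"roll": 0},{"jaw": 1,"linear": [-0.02,-0.04,0.87],"roll": 0},{"jaw": 1,"linear": [-0.02,-0.02,0.94],"roll": 0},{"jaw": 1,"linear": [-0.02,-0.017,0.952],"roll": 0},{"jaw": 1,"linear": [-0.02,-0.017,0.952],"roll": 0},{"jaw": 1,"linear": [-0.02,-0.017,0.952],"roll": 0}])

```text
t: 13.18
tool_pos: [0.4971, -0.36, 0.2793]
orientation: [1.111, 1.269, -1.117]
force: [-0.1, 0.7, -2.1]
opening: 0.0114
```

```bash
python3 -c "
from h import *
go((0.497,-0.361,0.24))
im,c,s=snap('scene','s5')
F=lambda u,v:((u+.5)/1.5625-.5,(v+.5)/1.5625-.5)
cv2.imwrite('pics/s5.png',cv2.resize(im[170:290,70:270],(800,480),interpolation=cv2.INTER_CUBIC))
"
```

```text
t 13.18 pos [ 0.4971 -0.36    0.2793] x [-0.003 -0.001 -1.   ] yawy 0.129 F [-0.14  0.69 -2.14] open 0.0114 | lin [ 0.0655 -0.0001  0.0016]
```

View pics/s5.png

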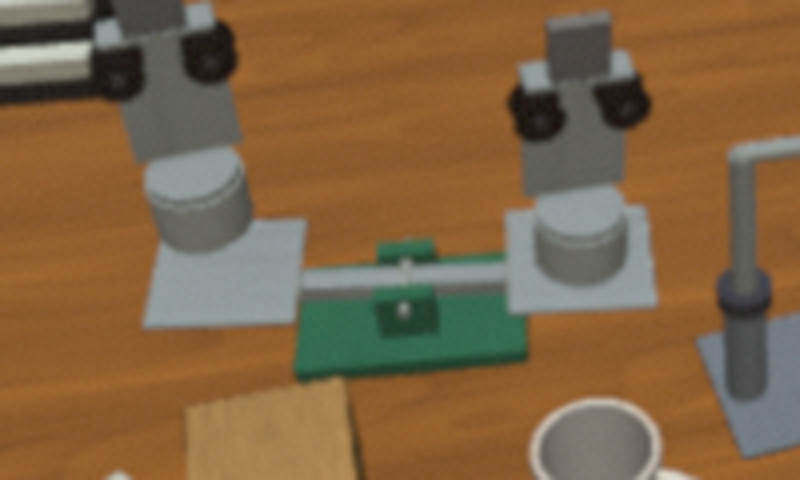

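Call:
apply_moves(series=[{"jaw": 1,"linear": [0.03,0,0],"roll": 0},{"jaw": 1,"linear": [0.06,0,0],"roll": 0},{"jaw": 1,"linear": [0.068,0,0],"roll": 0},{"jaw": 1,"linear": [0.074,0,0],"roll": 0},{"jaw": 1,"linear": [0.078,0,0],"roll": 0},{"jaw": 1,"linear": [0.078,0,0],"roll": 0}], force=8)

```text
t: 13.98
tool_pos: [0.4973, -0.3603, 0.2337]
orientation: [1.111, 1.267, -1.116]
force: [-0.1, 0.3, 0.6]
opening: 0.012
```

```bash
python3 -c "
from h import *
f=[]
for i in range(3):
    read_camera('top'); f.append(read_state()['force'])
print(np.mean(f,0)); go((0.497,-0.361,0.227))"
```

```text
[-0.3234624   0.40059577  1.16318788]
t 14.12 pos [ 0.4973 -0.3603  0.2336] x [-0.002 -0.003 -1.   ] yawy 0.129 F [-0.31  0.11  0.88] open 0.0120 | lin [ 0.011  -0.0006  0.001 ]
```

Call:
apply_moves(series=[{"jaw": 1,"linear": [-0.001,0,0],"roll": 0},{"jaw": 0.4,"linear": [-0.001,0,0],"roll": 0},{"jaw": -0.1,"linear": [-0.001,0,0],"roll": 0},{"jaw": -0.4,"linear": [-0.001,0,0],"roll": 0},{"jaw": -0.4,"linear": [-0.001,0,0],"roll": 0},{"jaw": -0.4,"linear": [-0.04,0,0],"roll": 0},{"jaw": -0.4,"linear": [-0.12,0,0],"roll": 0},{"jaw": -0.4,"linear": [-0.16,0,0],"roll": 0},{"jaw": -0.4,"linear": [-0.16,0,0],"roll": 0},{"jaw": -0.4,"linear": [-0.16,0,0],"roll": 0}])

```text
t: 15.38
tool_pos: [0.4972, -0.3598, 0.3279]
orientation: [1.111, 1.269, -1.116]
force: [0.1, -0.7, 0.5]
opening: 0.0653
```

```bash
python3 -c "
from h import *
im,c,s=snap('scene','s6')
o=cv2.resize(im[170:270,70:270],(800,400),interpolation=cv2.INTER_CUBIC)
cv2.imwrite('pics/s6.png',o); go((0.5155,-0.1215,0.31),1.673+np.pi/2)
"
```

```text
t 15.43 pos [ 0.497  -0.3596  0.3274] x [-0.004 -0.001 -1.   ] yawy 0.129 F [ 0.18  0.16 -0.44] open 0.0656 | lin [ 0.0286  0.0819 -0.3896] roll 0.052 (q6 -0.84)
```

View pics/s6.png

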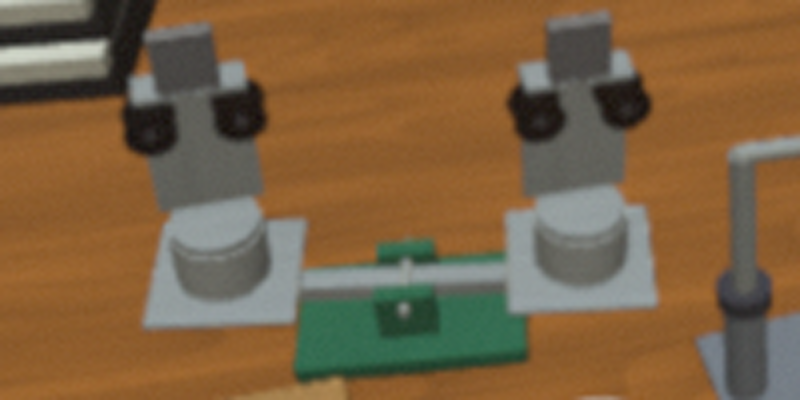

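Both carriers stand free. The beam has not moved from when only P was on it: pan contact heights were about 54 mm under P and 70 mm under Q. So P is the heavier, which agrees with 4.6 N against 3.2 N at the wrist. Next I'll work out P's tab position and the rail line from the saved views.

```bash
python3 - <<'E'
from h import *
from scipy.optimize import least_squares
np.set_printoptions(precision=4,suppress=True)
_,cs,_=load("scene0"); F=lambda u,v:((u+.5)/1.5625-.5,(v+.5)/1.5625-.5)
G=lambda u,v:(70+(u+.5)/4-.5,170+(v+.5)/4-.5)
print("P tab",atz(cs,G(578,18),.254),"Q tab",atz(cs,G(182,31),.268))
for fn in ("w1","w4"):
    im,c,s=load(fn); g=cv2.cvtColor(im,cv2.COLOR_BGR2GRAY); big=g[:,400:512] if fn=="w1" else g[:,385:450]
    print(fn)
# rail line param: point at stand-x=0 (x0,z0), at given y: fit lines in images (rail centre pixels, 800 frame)
obs=[("scene0",[(420,321),(500,312),(580,301)]),("w1",[(737,5),(703,200),(683,315)]),("w4",[(658,130),(644,240),(624,400)]),("top0",[(240,247),(330,235),(410,225)])]
def res(p):
    a,b=np.array([p[0],0.0,p[1]]),np.array([p[2],0.35,p[3]]); r=[]
    for fn,q in obs:
        _,c,s=load(fn); uv=proj(c,[a,b],s); 
        # use dense points on line for distortion
        L=proj(c,[a+(b-a)*k for k in np.linspace(-.1,1.1,60)],s)
        for u in q:
            u=np.array(F(*u)); i=np.argmin(np.linalg.norm(L-u,axis=1)); i=min(max(i,1),58); d=L[i+1]-L[i-1]; d/=np.linalg.norm(d); r.append(np.cross(d,u-L[i]))
    return r
o=least_squares(res,[.617,.21,.58,.175]); print(o.x,np.round(o.fun,2))
x=o.x; print("yaw",np.arctan2(.35,x[2]-x[0]),"slope",(x[1]-x[3])/np.hypot(.35,x[2]-x[0]))
E
```

```text
P tab [ 0.5203 -0.1084  0.254 ] Q tab [ 0.4983 -0.3464  0.268 ]
w1
w4
[0.6164 0.213  0.5826 0.1729] [ 0.17  0.67 -0.04 -0.19 -0.38  0.84  0.5  -0.1   0.46 -1.02 -0.94 -1.21]
yaw 1.6671769182056513 slope 0.11385596850635392<stdin>:19: DeprecationWarning: Arrays of 2-dimensional vectors are deprecated. Use arrays of 3-dimensional vectors instead. (deprecated in NumPy 2.0)
```

Call:
apply_moves(series=[{"jaw": -0.4,"linear": [0.0,0.02,-0.09],"roll": 0.03},{"jaw": -0.4,"linear": [0.0,0.04,-0.18],"roll": 0.052},{"jaw": -0.4,"linear": [0.0,0.06,-0.28],"roll": 0.052},{"jaw": -0.4,"linear": [0.02,0.08,-0.37],"roll": 0.052},{"jaw": -0.4,"linear": [0.028,0.085,-0.409],"roll": 0.052},{"jaw": -0.4,"linear": [0.028,0.085,-0.409],"roll": 0.052},{"jaw": -0.4,"linear": [0.028,0.085,-0.409],"roll": 0.052}])

```text
t: 16.3
tool_pos: [0.5155, -0.1103, 0.3095]
orientation: [1.131, 1.26, -1.138]
force: [0.2, -0.4, -0.4]
opening: 0.0653
```

```bash
python3 -c "
from h import *
go((0.516,-0.110,0.217),1.673+np.pi/2)"
```

```text
t 16.30 pos [ 0.5155 -0.1103  0.3095] x [-0.006 -0.001 -1.   ] yawy 0.102 F [ 0.15 -0.39 -0.36] open 0.0653 | lin [ 0.1541  0.0018 -0.0005] roll -0.001 (q6 -0.41)
```

Call:
apply_moves(series=[{"jaw": -0.4,"linear": [0.08,0.001,0],"roll": 0},{"jaw": -0.4,"linear": [0.154,0.001,0],"roll": 0},{"jaw": -0.4,"linear": [0.154,0.001,0],"roll": 0},{"jaw": 0.5,"linear": [0.154,0.001,0],"roll": 0},{"jaw": 1,"linear": [0.154,0.001,0],"roll": 0},{"jaw": 1,"linear": [0.154,0.001,0],"roll": 0},{"jaw": 1,"linear": [0.154,0.001,0],"roll": 0},{"jaw": 1,"linear": [0.154,0.001,0],"roll": 0},{"jaw": 1,"linear": [0.154,0.001,0],"roll": 0}], force=15)

```text
t: 17.42
tool_pos: [0.5157, -0.1103, 0.2172]
orientation: [1.131, 1.259, -1.138]
force: [0.6, -0.6, 0.1]
opening: 0.0117
```

Call:
apply_moves(series=[{"jaw": 1,"linear": [-0.003,0,0],"roll": 0},{"jaw": 1,"linear": [-0.006,0,0],"roll": 0},{"jaw": 1,"linear": [-0.009,0,0],"roll": 0},{"jaw": 1,"linear": [-0.012,0,0],"roll": 0},{"jaw": 1,"linear": [-0.015,0,0],"roll": 0},{"jaw": 1,"linear": [-0.018,0,0],"roll": 0},{"jaw": 1,"linear": [-0.021,0,0],"roll": 0},{"jaw": 1,"linear": [-0.024,0,0],"roll": 0},{"jaw": 1,"linear": [-0.027,0,0],"roll": 0},{"jaw": 1,"linear": [-0.03,0,0],"roll": 0},{"jaw": 1,"linear": [-0.034,0,0],"roll": 0},{"jaw": 1,"linear": [-0.04,0,0],"roll": 0},{"jaw": 1,"linear": [-0.05,0,0],"roll": 0},{"jaw": 1,"linear": [-0.09,0,0],"roll": 0},{"jaw": 1,"linear": [-0.12,0,0],"roll": 0},{"jaw": 1,"linear": [-0.12,0,0],"roll": 0}])

```text
t: 19.42
tool_pos: [0.5171, -0.1105, 0.2914]
orientation: [1.131, 1.256, -1.136]
force: [-0.3, -1.4, -4.8]
opening: 0.0119
```

```bash
python3 -c "
from h import *
im,c,s=snap('scene','s7')
cv2.imwrite('pics/s7.png',cv2.resize(im[120:270,70:270],(800,600),interpolation=cv2.INTER_CUBIC))
go((0.47,0.06,0.27),1.671+np.pi/2)"
```

```text
t 19.48 pos [ 0.5166 -0.1104  0.2899] x [-0.004 -0.001 -1.   ] yawy 0.102 F [ 0.6   0.79 -4.7 ] open 0.0115 | lin [ 0.0331 -0.0482 -0.2904] roll 0.004 (q6 -0.41)
```

View pics/s7.png

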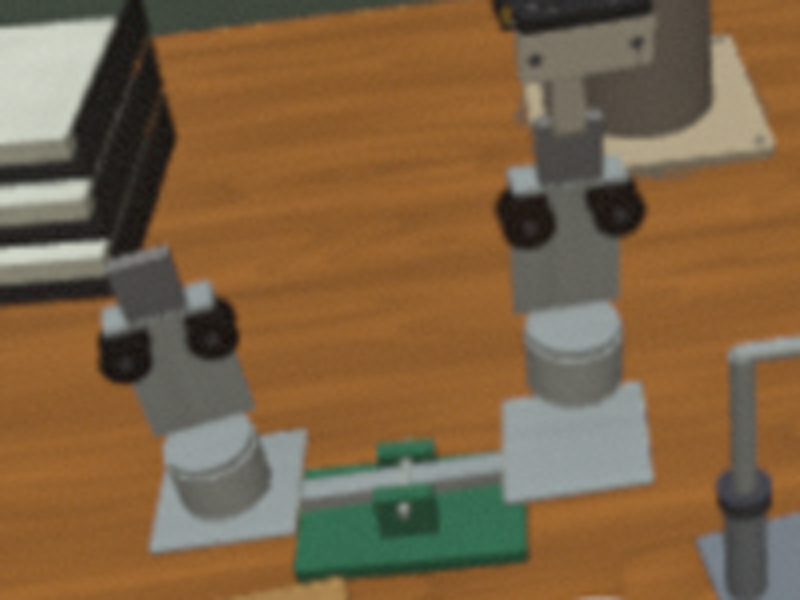

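P is lifted (12 mm opening, 4.7 N). Q still stands on its pan at (215,470), which has dropped now that P is off, as expected for the lighter one. I'll carry P beside the loading place, mouth towards the rail.

```bash
python3 -c "
from h import *
go((0.50,0.0615,0.281));go((0.6094,0.0725,0.281))"
```

```text
t 19.48 pos [ 0.5166 -0.1104  0.2899] x [-0.004 -0.001 -1.   ] yawy 0.102 F [ 0.6   0.79 -4.7 ] open 0.0115 | lin [ 0.0146  0.0017 -0.2878] 
t 19.48 pos [ 0.5166 -0.1104  0.2899] x [-0.004 -0.001 -1.   ] yawy 0.102 F [ 0.6   0.79 -4.7 ] open 0.0115 | lin [ 0.0139  0.1849 -0.2874]
```

Call:
apply_moves(series=[{"jaw": 1,"linear": [0,0,-0.06],"roll": 0},{"jaw": 1,"linear": [0,0.001,-0.14],"roll": 0},{"jaw": 1,"linear": [0.01,0.002,-0.22],"roll": 0},{"jaw": 1,"linear": [0.0146,0.002,-0.27],"roll": 0},{"jaw": 1,"linear": [0.0146,0.002,-0.288],"roll": 0},{"jaw": 1,"linear": [0.0146,0.002,-0.288],"roll": 0},{"jaw": 1,"linear": [0.0146,0.002,-0.288],"roll": 0}])

```text
t: 20.35
tool_pos: [0.5004, 0.0605, 0.2808]
orientation: [1.131, 1.257, -1.138]
force: [0.1, 0.2, -4.2]
opening: 0.0121
```

```bash
python3 -c "
from h import *
im,c,s=snap('wrist','w8'); im2,c2,_=snap('scene','s8')
o=np.zeros((600,800,3),np.uint8)
o[:400,:]=cv2.resize(im[:200,112:512],(800,400),interpolation=cv2.INTER_CUBIC)
o[400:,:400]=cv2.resize(im2[120:240,200:440],(400,200),interpolation=cv2.INTER_CUBIC)
cv2.imwrite('pics/c8.png',o)
go((0.6094,0.0725,0.281))
a=np.array([.6164,0,.213]);b=np.array([.5826,.35,.1729])
print(2*(proj(c,[a+(b-a)*k for k in (.1,.2,.3,.4)],s)-[112,0]))"
```

```text
t 20.45 pos [0.5004 0.0605 0.281 ] x [-0.004 -0.002 -1.   ] yawy 0.101 F [-0.06 -0.14 -4.64] open 0.0119 | lin [-0.0008  0.1828 -0.0017] 
[[515.30602848 457.7517818 ]
 [521.0342002  387.11059112]
 [526.76889384 313.03858284]
 [532.46597369 235.57210743]]
```

View pics/c8.png

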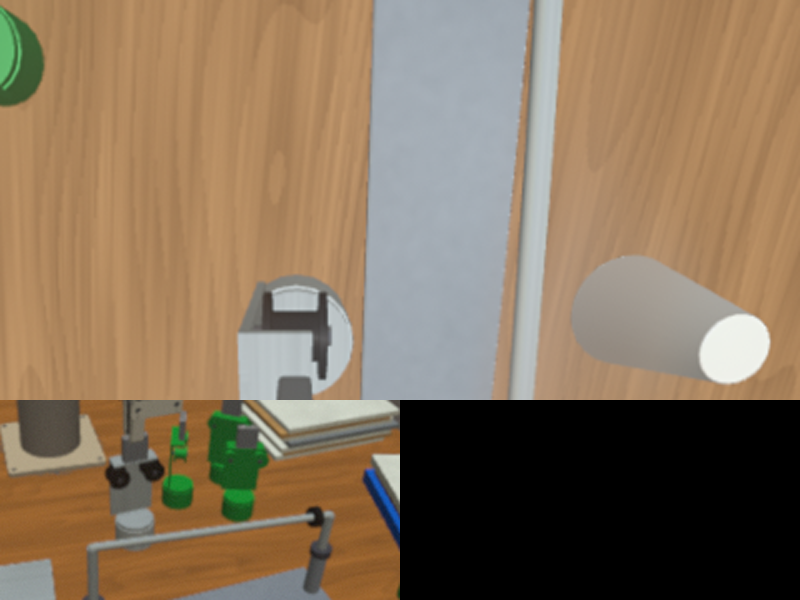

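The rail centre is at (523,390) and (550,0) in the wrist crop, about 1 mm further in +x than the fit. P is gripped squarely, its end roller centred near (296,320), the mouth facing the rail. I'll check the lateral offset with this view.

```bash
python3 - <<'E'
from h import *
_,c,s=load("w8"); R=cv2.Rodrigues(np.array(s["orientation"],float))[0]; p=np.array(s["tool_pos"])
W=lambda u,v:(112+(u+.5)/2-.5,(v+.5)/2-.5)
for zz in (.251,.268): print("roller line pred", [2*(proj(c,[p+R@np.array([p[2]-zz,0,-d])],s)[0]-[112,0]) for d in (.02,.038,.045)])
for u in((523,390),(534,235),(550,0)):
    for z in(.200,.207):
        q=atz(c,W(*u),z-.1*0,s); print(u,z,q.round(4),"tool",(R.T@(q-p)).round(4))
E
```

```text
roller line pred [array([291.2914447 , 370.74224905]), array([291.21465248, 325.66587432]), array([291.18407144, 307.57089779])]
roller line pred [array([291.13774032, 383.72830621]), array([291.05089331, 335.50356621]), array([291.01624433, 316.09315264])]
(523, 390) 0.2 [0.6128 0.0675 0.2   ] tool [0.0804 0.1129 0.0043]
(523, 390) 0.207 [0.6097 0.0695 0.207 ] tool [0.0734 0.11   0.002 ]
(534, 235) 0.2 [0.602  0.1406 0.2   ] tool [ 0.0803  0.1096 -0.0695]
(534, 235) 0.207 [0.5993 0.1407 0.207 ] tool [ 0.0733  0.1068 -0.0699]
(550, 0) 0.2 [0.589  0.2344 0.2   ] tool [ 0.0802  0.1061 -0.1642]
(550, 0) 0.207 [0.5866 0.2321 0.207 ] tool [ 0.0732  0.1034 -0.1621]
```

Call:
apply_moves(series=[{"jaw": 1,"linear": [0,0.04,0],"roll": 0},{"jaw": 1,"linear": [0,0.09,-0.001],"roll": 0},{"jaw": 1,"linear": [0,0.13,-0.002],"roll": 0},{"jaw": 1,"linear": [0,0.165,-0.002],"roll": 0},{"jaw": 1,"linear": [0,0.182,-0.002],"roll": 0},{"jaw": 1,"linear": [0,0.182,-0.002],"roll": 0},{"jaw": 1,"linear": [0.01,0.182,-0.002],"roll": 0},{"jaw": 1,"linear": [0.02,0.182,-0.002],"roll": 0},{"jaw": 1,"linear": [0.02,0.182,-0.002],"roll": 0}])

```text
t: 21.58
tool_pos: [0.608, 0.0726, 0.2676]
orientation: [1.131, 1.258, -1.139]
force: [0.2, -1.0, -5.1]
opening: 0.0116
```

```bash
python3 -c "
from h import *
f=[]
for i in range(3):
    read_camera('top'); f.append(read_state()['force'])
print(np.mean(f,0))
go((0.6096,0.0725,0.25))
im,c,s=snap('scene','s9'); im2,c2,s2=snap('wrist','w9')
o=np.zeros((600,800,3),np.uint8)
o[:,:400]=cv2.resize(im[140:230,240:300],(400,600),interpolation=cv2.INTER_CUBIC)
o[:,400:]=cv2.resize(im2[100:220,212:292],(400,600),interpolation=cv2.INTER_CUBIC)
cv2.imwrite('pics/c9.png',o)"
```

```text
[ 0.16318433  0.3654697  -4.41068027]
t 21.73 pos [0.6088 0.0726 0.2688] x [-0.003 -0.002 -1.   ] yawy 0.101 F [ 0.59 -0.44 -5.  ] open 0.0116 | lin [0.0313 0.0014 0.0003]
```

View pics/c9.png

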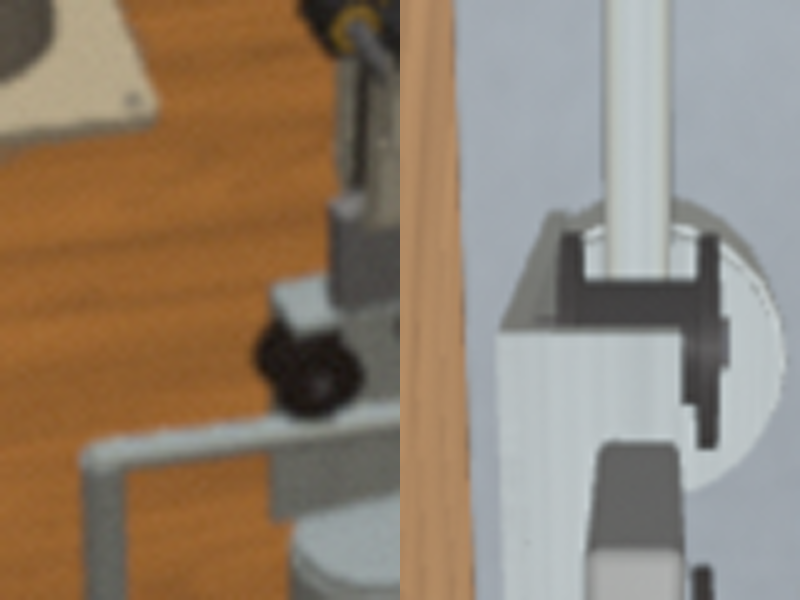

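The rail (centre about x=638 in the right half) runs between the roller's flanges (584 and 697), centred to within 1 mm. Lowering in small steps to feel for contact. I've now used all 12 picture views.

Call:
apply_moves(series=[{"jaw": 1,"linear": [0.006,0,0],"roll": 0},{"jaw": 1,"linear": [0.012,0,0],"roll": 0},{"jaw": 1,"linear": [0.018,0,0],"roll": 0},{"jaw": 1,"linear": [0.018,0,0],"roll": 0}], force=8)

```text
t: 22.32
tool_pos: [0.6086, 0.0726, 0.2574]
orientation: [1.132, 1.257, -1.139]
force: [0.5, -0.7, -4.1]
opening: 0.0115
```

Call:
apply_moves(series=[{"jaw": 1,"linear": [0.003,0,0],"roll": 0},{"jaw": 1,"linear": [0.005,0,0],"roll": 0},{"jaw": 1,"linear": [0.005,0,0],"roll": 0}])

```text
t: 22.7
tool_pos: [0.6088, 0.0726, 0.2547]
orientation: [1.132, 1.257, -1.138]
force: [0.4, -0.5, -4.4]
opening: 0.0118
```

Call:
apply_moves(series=[{"jaw": 1,"linear": [0.003,0,0],"roll": 0},{"jaw": 1,"linear": [0.005,0,0],"roll": 0},{"jaw": 1,"linear": [0.005,0,0],"roll": 0}])

```text
t: 23.08
tool_pos: [0.6091, 0.0726, 0.2524]
orientation: [1.132, 1.256, -1.137]
force: [-0.8, 0.9, 2.6]
opening: 0.0118
```

Call:
apply_moves(series=[{"jaw": 1,"linear": [0.003,0,0],"roll": 0},{"jaw": 1,"linear": [0.003,0,0],"roll": 0}])

```text
t: 23.32
tool_pos: [0.6098, 0.0727, 0.2522]
orientation: [1.134, 1.254, -1.135]
force: [-0.8, 0.7, 6.6]
opening: 0.0118
```

Contact at TCP z 0.2525 puts the hub bottom at about 0.2125, which matches the rail top. Riding on a flange would stop about 7 mm higher, so the hubs are on the rail. Easing the load, then opening.

Call:
apply_moves(series=[{"jaw": 1,"linear": [-0.001,0,0],"roll": 0},{"jaw": 1,"linear": [-0.001,0,0],"roll": 0},{"jaw": 0.6,"linear": [-0.001,0,0],"roll": 0},{"jaw": 0.2,"linear": [-0.001,0,0],"roll": 0},{"jaw": -0.3,"linear": [-0.001,0,0],"roll": 0},{"jaw": -0.3,"linear": [-0.001,0,0],"roll": 0},{"jaw": -0.3,"linear": [-0.001,0,0],"roll": 0},{"jaw": -0.3,"linear": [-0.03,0,0],"roll": 0},{"jaw": -0.3,"linear": [-0.1,0,0],"roll": 0},{"jaw": -0.3,"linear": [-0.16,0,0],"roll": 0},{"jaw": -0.3,"linear": [-0.16,0,0],"roll": 0},{"jaw": -0.3,"linear": [-0.16,0,0],"roll": 0},{"jaw": -0.3,"linear": [-0.16,0,0],"roll": 0},{"jaw": -0.3,"linear": [-0.16,0,0],"roll": 0},{"jaw": -0.3,"linear": [-0.16,0,0],"roll": 0},{"jaw": -0.3,"linear": [-0.16,0,0],"roll": 0},{"jaw": -0.3,"linear": [-0.16,0,0],"roll": 0}])

```text
t: 25.45
tool_pos: [0.6098, 0.0728, 0.3482]
orientation: [1.134, 1.254, -1.135]
force: [-0.9, 0.4, -0.3]
opening: 0.0603
```

```bash
python3 - <<'E'
from h import *
go((0.6,0.07,0.3))
im,c,s=snap('scene','s10')
ref=load('scene0')[0]
# dark (roller) blobs in the strip above the rail; motion between two frames
im2,_,_=snap('scene','s11')
g=cv2.cvtColor(im,cv2.COLOR_BGR2GRAY)
m=((g<55)*255).astype(np.uint8); m[:150]=0; m[260:]=0; m[:,:230]=0; m[:,430:]=0
n,_,st,ce=cv2.connectedComponentsWithStats(m)
print([(ce[i].round(1).tolist(),int(st[i,4])) for i in range(1,n) if st[i,4]>8])
o=np.array([0.598,0.172]);u=np.array([-.1,.995])
for sx in(-100,0,100,118,165): # rollers' height on rail for carrier at stand x
    for d in(-28,28):
        p=o+u*(sx+d)/1000; print(sx,d,proj(c,[[*p,.2-.0001*(sx+d)+.01]])[0].round(1))
print("motion",np.argwhere(np.abs(im.astype(int)-im2).sum(2)>60).shape)
E
```

```text
t 25.45 pos [0.6098 0.0728 0.3482] x [ 0.    -0.001 -1.   ] yawy 0.101 F [-0.88  0.42 -0.31] open 0.0603 | lin [ 0.0803 -0.0167  0.003 ] 
[([328.3, 164.6], 22), ([424.0, 175.4], 95), ([299.6, 178.0], 20), ([389.4, 189.9], 76), ([334.7, 193.1], 142), ([354.6, 190.9], 123), ([390.7, 212.7], 39), ([255.4, 246.9], 38)]
-100 -28 [283.9 198.1]
-100 28 [305.5 195.2]
0 -28 [321.9 193. ]
0 28 [342.  190.4]
100 -28 [357.2 188.4]
100 28 [375.9 185.9]
118 -28 [363.3 187.5]
118 28 [381.7 185.1]
165 -28 [378.8 185.5]
165 28 [396.6 183.1]
motion (280, 2)
```

It is on the rail and moving: the rollers are at columns 335 and 355, about x = +37 mm in the stand frame. I'll let it roll.

Call:
apply_moves(series=[{"jaw": -0.3,"linear": [0,0,0],"roll": 0},{"jaw": -0.3,"linear": [0,0,0],"roll": 0},{"jaw": -0.3,"linear": [0,0,0],"roll": 0},{"jaw": -0.3,"linear": [0,0,0],"roll": 0},{"jaw": -0.3,"linear": [0,0,0],"roll": 0},{"jaw": -0.3,"linear": [0,0,0],"roll": 0},{"jaw": -0.3,"linear": [0,0,0],"roll": 0},{"jaw": -0.3,"linear": [0,0,0],"roll": 0},{"jaw": -0.3,"linear": [0,0,0],"roll": 0},{"jaw": -0.3,"linear": [0,0,0],"roll": 0},{"jaw": -0.3,"linear": [0,0,0],"roll": 0},{"jaw": -0.3,"linear": [0,0,0],"roll": 0},{"jaw": -0.3,"linear": [0,0,0],"roll": 0},{"jaw": -0.3,"linear": [0,0,0],"roll": 0},{"jaw": -0.3,"linear": [0,0,0],"roll": 0},{"jaw": -0.3,"linear": [0,0,0],"roll": 0}])

```text
t: 27.55
tool_pos: [0.6098, 0.0729, 0.3482]
orientation: [1.134, 1.254, -1.135]
force: [0.1, 0.1, -0.5]
opening: 0.0603
```

```bash
cat > chk.py <<'E'
from h import *
import sys
def blobs(im):
    g=cv2.cvtColor(im,cv2.COLOR_BGR2GRAY)
    m=((g<55)*255).astype(np.uint8); m[:150]=0; m[260:]=0; m[:,:230]=0; m[:,430:]=0
    n,_,st,ce=cv2.connectedComponentsWithStats(m)
    print([(ce[i].round(1).tolist(),int(st[i,4]),st[i,:4].tolist()) for i in range(1,n) if st[i,4]>15])
k=sys.argv[1]
a,c,s=snap('scene','sa'+k); blobs(a); go((0.6,0.07,0.3))
# difference from the start scene, boxes
r=load('scene0')[0]
d=(np.abs(cv2.GaussianBlur(a,(5,5),0).astype(int)-cv2.GaussianBlur(r,(5,5),0)).sum(2)>60).astype(np.uint8)
n,_,st,_=cv2.connectedComponentsWithStats(d)
print("changed boxes",[st[i].tolist() for i in range(1,n) if st[i,4]>25])
t,_,_=snap('top','ta'+k)
r=load('top0')[0]
d=(np.abs(cv2.GaussianBlur(t,(5,5),0).astype(int)-cv2.GaussianBlur(r,(5,5),0)).sum(2)>60).astype(np.uint8)
n,_,st,_=cv2.connectedComponentsWithStats(d)
print("changed top",[st[i].tolist() for i in range(1,n) if st[i,4]>25])
E
python3 chk.py 1
```

```text
[([328.3, 164.5], 26, [326, 161, 6, 8]), ([424.1, 175.6], 89, [418, 164, 12, 25]), ([299.2, 178.2], 20, [298, 175, 4, 7]), ([336.2, 185.6], 35, [334, 181, 8, 10]), ([364.7, 189.0], 144, [358, 182, 15, 15]), ([385.5, 188.4], 172, [376, 182, 18, 14]), ([391.1, 212.8], 38, [386, 210, 12, 6]), ([255.7, 247.0], 38, [250, 245, 12, 5])]
t 27.60 pos [0.6098 0.0729 0.3483] x [ 0.001 -0.001 -1.   ] yawy 0.101 F [ 0.1  -0.26 -0.33] open 0.0602 | lin [ 0.0804 -0.0168  0.003 ] 
changed boxes [[0, 0, 69, 46, 1473], [60, 0, 41, 37, 964], [106, 0, 32, 24, 549], [226, 0, 18, 39, 356], [261, 0, 29, 43, 534], [276, 0, 23, 40, 636], [300, 0, 15, 22, 255], [313, 0, 8, 50, 220], [321, 0, 16, 27, 252], [215, 17, 17, 26, 287], [249, 17, 9, 20, 149], [5, 19, 77, 143, 3055], [299, 18, 15, 28, 318], [220, 27, 45, 69, 1092], [270, 29, 68, 120, 2776], [30, 36, 12, 30, 216], [283, 41, 16, 8, 60], [197, 52, 19, 26, 325], [278, 57, 6, 11, 49], [41, 59, 7, 8, 36], [284, 69, 14, 21, 173], [249, 72, 32, 20, 214], [41, 82, 12, 8, 42], [274, 88, 7, 11, 45], [79, 114, 5, 10, 32], [306, 156, 31, 42, 808], [247, 163, 33, 44, 922], [352, 165, 38, 68, 1447], [94, 182, 39, 47, 1319], [308, 201, 21, 18, 308], [259, 209, 15, 17, 221], [197, 215, 34, 7, 105], [106, 226, 39, 28, 387], [197, 240, 37, 7, 126], [107, 252, 36, 7, 128]]
changed top [[131, 12, 169, 372, 32231], [376, 178, 48, 37, 872], [304, 253, 208, 131, 11834]]
```

The rollers have stopped at columns 364.7 and about 383, so the centre is at x ≈ 120 mm, inside the expected 110–125 mm. Nothing changed in the picture around the mug, cone or parcel. One more check that it stays at rest, with the arm raised.

Call:
apply_moves(series=[{"jaw": -0.3,"linear": [-0.03,0,0],"roll": 0},{"jaw": -0.3,"linear": [-0.06,0,0],"roll": 0},{"jaw": -0.3,"linear": [-0.06,0,0],"roll": 0},{"jaw": -0.3,"linear": [-0.06,0,0],"roll": 0},{"jaw": -0.3,"linear": [-0.06,0,0],"roll": 0},{"jaw": -0.3,"linear": [-0.06,0,0],"roll": 0},{"jaw": -0.3,"linear": [-0.06,0,0],"roll": 0},{"jaw": -0.3,"linear": [-0.06,0,0],"roll": 0}])

```text
t: 28.65
tool_pos: [0.6097, 0.0729, 0.3842]
orientation: [1.134, 1.254, -1.135]
force: [0.3, 0.3, -0.2]
opening: 0.0604
```

```bash
python3 chk.py 2 | grep -v changed; python3 - <<'E'
from h import *
a=load('sa1')[0];b=load('sa2')[0];q=load('s7')[0]
D=lambda a,b,r:np.abs(cv2.GaussianBlur(a,(5,5),0).astype(int)-cv2.GaussianBlur(b,(5,5),0)).sum(2)[r].max()
r0=load('scene0')[0]
print("carrier",D(a,b,np.s_[165:235,350:392]),"Q",D(a,b,np.s_[180:260,90:150]),"Q vs s7",D(b,q,np.s_[180:260,90:140]))
print("mug/cone/parcel vs start",D(b,r0,np.s_[268:320,200:252]),D(b,r0,np.s_[262:322,290:335]),D(b,r0,np.s_[266:332,112:166]))
print(close_job())
E
```

```text
[([328.1, 164.3], 23, [326, 161, 6, 7]), ([424.0, 175.4], 93, [418, 164, 12, 25]), ([299.4, 178.3], 21, [298, 175, 4, 8]), ([336.3, 185.9], 37, [334, 181, 8, 10]), ([364.7, 189.0], 142, [358, 182, 15, 15]), ([385.5, 188.4], 172, [376, 182, 18, 14]), ([390.9, 212.8], 35, [386, 210, 12, 6]), ([255.5, 247.0], 40, [250, 245, 12, 5])]
t 28.70 pos [0.6098 0.0729 0.3842] x [ 0.    -0.001 -1.   ] yawy 0.101 F [-0.44  0.46  0.12] open 0.0606 | lin [ 0.1403 -0.0167  0.003 ] 
carrier 6 Q 7 Q vs s7 7
mug/cone/parcel vs start 11 11 12
the job is handed in; nothing more can be done
None
```

The job is done and handed in at about 28.7 s of the 72 s allowed. The heavier carrier rests against the stop, and the lighter one is still standing on its pan.

- **Weighing:** I stood both grey carriers on opposite pans and let go of both. The beam stayed down on the near (+y) pan's side. The carrier there was also the heavier in the gripper, about 4.6 N against 3.2 N. The 3.2 N reading is somewhat above the lighter carrier's stated weight (up to about 2.8 N), but the readings scatter by about 0.5 N.
- **Rail:** I hooked the heavier carrier over the rail at about x = -100 mm. Contact came at the height expected for the hubs, about 0.21 m, and I eased the load before opening. It rolled down without a nudge.
- **Last checks:** The carrier's centre is at about x = 120 mm, within the expected 110–125 mm, and did not move over the last second. The lighter carrier is unchanged since its pan dropped. The mug, cone and parcel show no change from the start. The gripper was clear, with no force on it.

No check failed. The final checks were image comparisons by code, because I had used all 12 picture views by then.

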